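Damp test on a sloping shelf board

ROBOT

A 6-joint arm with a two-finger parallel gripper is mounted at the origin on the work surface. World frame = base frame: x ahead of the robot, y to its left, z up, the work surface at z = 0. Lengths are in m, angles in rad, forces in N, time in s.
With the tool pointing down it reaches from about 0.3 to 0.85 m from the base axis. Payload 5.4 kg.
Tool frame: the origin (TCP) lies at the very end of the fingers, on their centre line; the grasp point (between the pads) lies 19 mm behind it; z points along the fingers, y is the line along which they close (so a half turn about z gives the same grasp; the last joint's range is limited). The gripper opens to 85 mm and grips with 20 to 120 N. Pads are 22 mm wide; open, the fingers measure 114 mm over their backs; the gripper's body (76 mm by 85 mm) begins 54 mm behind the grasp point. The pads swing forward as they close: fully open they stand 13 mm farther back than shut.
Start: joints at [1.105, 0.158, 1.597, -0, 1.386, -0.21], TCP at [0.145, 0.556, 0.231] pointing down, gripper open.
Joint ranges: [-2.91, 2.91], [-0.94, 2.29], [0.18, 2.7], [-1.29, 4.43], [0.17, 2.64], [-3, 3]. Speed limits (rad/s): [2.57, 2.57, 3.14, 3.14, 3.14, 3.14].

INTERFACE

Orientations are given as a unit quaternion [w, x, y, z].
In Python, from bench import * gives the robot as it stands. The module is installed in compiled form; this text tells all that it offers.
- The arm moves only by the tool arm_command, never from a script. Its argument "motion" is a list of rows, each an object of numbers: "wx", "wy", "wz": the turn, a rotation vector about the tool's x, y, z in units of 5 degrees (1.0 is 5 degrees); "dx", "dy", "dz": the shift along the tool's x, y, z in units of 30 mm (1.0 is 30 mm); "gripper": the finger opening in mm, from 0 to 85.4. A call has 1 to 12 rows; each row shifts and turns the commanded pose from where the row before left it, along the tool's axes as they then stand; what a row does not reach is not made up. A row lasts 1/12 s, in which the tool goes at most 41.7 mm and 7.16 degrees, less where a joint would pass 70% of its speed; a pose out of reach is approached as far as the arm can. A call is refused whole if a number of a shift passes 1 or a number of a turn 1, either way. A call with a gripper value outside its range is refused whole. The fingers move at their own pace and stop on an object; "squeeze" is the grip in N (left out, the last holds). Time passes only in rows, so rows that do not move let the fingers close. It gives the time, the measured TCP pose, the force, the opening and the grip force at its end, in the units of the state.
- get_obs(): the state, without advancing time (a new reading comes with each control period).
- read_camera(name): name is "scene" or "side" or "wrist"; returns (picture, depth): 480x640x3 uint8, blue, green, red; 480x640 float32, m along the optical axis (not along the pixel's ray), 0 where there is no reading.
- camera_info(name): a dict with "K" (3x3 intrinsics, pixels), "k1" (the pictures are not rectified: a ray, as slopes to the right and down, at radius r is drawn at 1 + k1 r^2 times it, then the intrinsics apply), "rvec" (rotation vector, rad) and "tvec" (3), from world to camera coordinates, as OpenCV has them. Camera axes: x right, y down, z forward; pixel columns grow to the right and rows downward; lengths in m; the calibration is good to about 2 mm. A picture is of the moment at which its call begins: read the wrist's pose just before it. camera_info takes no time and is no camera call; for the wrist camera it gives the pose at the moment of the call.
- job_done(): hands the job in; it is judged then, once.
Trained networks look in the newest picture that a camera, given by its name, has taken for a name from the list of things; names that differ only in an ending like _2 or _b are one class to them, and where a whole thing is asked for, a point or a joint stands for the part that bears it (a point fixed in the world has none). Each returns a list of dicts, best first, with "confidence" (0 to 1); they miss things now and then, are a little off and sometimes report something else, mostly with a low value. They report only what shows in the picture. A call takes as long as a camera call. They do not tell look-alikes from the thing itself.
- find_in(camera, name): "location" ([row, column] in pixels, amid what is visible of it).
- cut_out(camera, name): "pixels" (480x640 bool, what is visible of it) and "location" ([row, column] in pixels, amid what is visible of it).
- pinpoint(camera, name): "location" ([row, column] in pixels: a listed point, or the origin of a listed thing).
The state is a dict: "time_s": time; "joint_pos": joint angles; "dq": joint speeds; "tau": joint torques, N m; "tool_pos": TCP position; "eef_rot": TCP orientation; "force": force on the tool from outside, world axes, zero at the start; "wrist_torque": the same for the moment, N m; "opening": opening from 0.0 (shut) to 1.0 (fully open); "gripper_force": force on a finger pad.
Only numpy, scipy, OpenCV 4.12 (cv2) and the standard library are available. Lean on these libraries where they do the work, as an engineer would, in place of code of your own. Each camera call takes 0.05 s, during which the arm holds its last target. There are 200 camera calls.

TASK

Take the orange damp meter out of its wooden stand and test the sloping shelf board: bring the meter's sprung pin down between the two cross battens onto the red dot, with the meter square to the board's sloping face, and press gently until the pin is pushed about half way in. Do not knock the battens with the robot or the meter, ram the board, or shift or tip the three jars. Finish while still holding the meter steady like that: the program ends with the meter in the gripper and the half-pressed pin on the dot.

Things in the scene. Friction and masses are not known exactly. Their poses are not given: they have to be found in the camera images.
- meter: Loose damp meter, about 0.13 kg, upright in the stand, pin down. Origin: end of the unpressed pin; z runs up its axis. Orange housing z = 75 to 160 mm, 36 mm along x, 26 mm along y (grip across y); black sleeve, 12 mm thick, z = 30 to 75 mm; brass pin, 6 mm thick with an 8 mm steel ball end, z = 0 to 30 mm.
- grip (a point): Point on the meter's axis at z = 125 mm, inside the housing: a good height to grip (35 mm below the top). Axes as the meter's.
- tip (a point): Lowest point of the pin's ball end, moves with the pin. Axes as the meter's: z points up along the meter, away from the pin.
- pin (a joint): How far the sprung pin is pushed into the sleeve: 0 unpressed to 0.020 m fully in. The spring takes 0.5 N to start and 250 N/m more (about 3 N half way in, 5.5 N at the stop, rigid beyond).
- stand: Fixed wooden block 90 x 90 x 85 mm with a vertical 17 mm through hole in its middle. The meter's housing rests on its top, sleeve and pin hang in the hole (pin's end 10 mm above the table): draw it straight up 75 mm to clear. Origin at the centre of the underside.
- board: Fixed pale wooden shelf board 300 x 240 x 22 mm, propped on a brick so that its face slopes by 0.43 rad (about 25 degrees), rising along the body's +x; its y is level, along the battens. Origin on the table under the middle of the board's face, which is 82.5 mm above the table there; its high edge is 145 mm up.
- batten_low: Dark wooden batten nailed across the board on the lower side, 30 mm wide, 236 mm long, standing 24 mm above the face. The gap between the two battens is 60 mm wide, its middle is the middle of the board. Its origin is the board's origin.
- batten_high: The same batten on the upper side of the gap. Its origin is the board's origin.
- spot: The red dot, 26 mm across on a white 42 mm paper square, on the board's face midway between the battens, anywhere up to 60 mm along them from the board's middle. Origin at the dot's centre on the face; z is the face's outward normal (about 25 degrees off vertical), x up the slope, y level along the battens.
- jar_red: Loose jar, red with green lid, 70 mm across, 100 mm high, 0.45 kg, beside the board; origin under its middle. Leave alone.
- jar_pickle: Loose green glass jar with brass lid, 56 mm across, 80 mm high, 0.3 kg, beside the board; origin under its middle. Leave alone.
- jar_honey: Loose amber jar with white lid, 60 mm across, 85 mm high, 0.35 kg, beyond the stand; origin under its middle. Leave alone.
There are look-alikes about, which are no part of the job. Of the things like the meter, leave any that is turquoise; of the rest the larger one is meant.

How it is judged:
On the way:
1. the gripped meter is drawn clear of the stand, the pin's end above the stand's top (height (world z) of tip above 0.088 m and contact force between the fingers and meter above 2 N), for 0.1 s.
At the end, for the whole second after the job is handed in: The meter is held still in the fingers, clear of stand and battens, the end of its pin on the red dot (within 14 mm of its centre), its axis square to the board's face within 0.15 rad (8.6 degrees), the pin pushed in between 5 and 15 mm (a push of about 2 to 4 N) (distance between tip and spot below 0.014 m and angle between the z axis of tip and the z axis of spot, either way round below 0.15 rad and value of joint pin between 0.005 and 0.015 m and contact force between meter and board between 0.8 and 6.5 N and contact force between the fingers and meter above 2 N and contact force between meter and stand below 0.1 N and contact force between meter and batten_low below 0.5 N and contact force between meter and batten_high below 0.5 N and linear speed of meter below 0.02 m/s); the arm keeps its last pose, push and grip.
It fails at once if the board is rammed with the meter (over 15 N) (contact force between meter and board above 15 N).
It fails at once if a batten is knocked by robot or meter (over 5 N) (contact force between any of meter, the arm, the fingers and batten_low above 5 N or contact force between any of meter, the arm, the fingers and batten_high above 5 N).
It fails at once if a jar is shifted by more than 20 mm or tipped (distance of any of jar_red, jar_pickle, jar_honey from where it was at the start of the episode above 0.02 m or angle between any of jar_red, jar_pickle, jar_honey's own z axis and vertical above 0.3 rad).
It also fails if it takes over 43 s, if anything falls off the work surface, if the arm or the gripper's body presses on something with over 40 N, if the wrist force passes 120 N, or if a joint passes its speed limit or range.

## Working session

There is one attempt and no reset: what is moved stays moved. The work goes in short steps, Python scripts to look and compute and a tool call to move; the robot and the scene stay as the last step left them, time stands still between calls to the robot, and variables do not carry over. Pictures are saved under pics/ and viewed, at most 10 in all, crops included, and the job is handed in when it is done.

Besides the shell and the picture viewer there is one more tool, called as a command line: name --argument value ..., lists and objects as JSON in quotes. arm_command: Moves the arm, as the interface text tells. Its arguments: {"type":"object","properties":{"motion":{"type":"array","items":{"type":"object","properties":{"wx":{"type":"number"},"wy":{"type":"number"},"wz":{"type":"number"},"dx":{"type":"number"},"dy":{"type":"number"},"dz":{"type":"number"},"gripper":{"type":"number"}}}},"squeeze":{"type":"number"}},"required":["motion"]}

```bash
mkdir -p pics; cat > h.py <<'E'
from bench import *
import numpy as np, cv2
from scipy.spatial.transform import Rotation as R
def cam(n):
    c=camera_info(n); return np.array(c["K"]),c["k1"],R.from_rotvec(np.ravel(c["rvec"])).as_matrix(),np.ravel(c["tvec"])
def rays(n,rc):
    K,k1,Rm,t=cam(n); rc=np.atleast_2d(rc).astype(float)
    p=cv2.undistortPoints(rc[:,None,::-1].copy(),K,np.array([k1,0,0,0.]))[:,0]
    return np.c_[p,np.ones(len(p))]
def world(n,rc,d):
    K,k1,Rm,t=cam(n); return (rays(n,rc)*np.ravel(d)[:,None]-t)@Rm
def onz(n,rc,z):
    K,k1,Rm,t=cam(n); c=-Rm.T@t; v=rays(n,rc)@Rm
    return c+v*((z-c[2])/v[:,2:])
def proj(n,P):
    c=cam(n); q=cv2.projectPoints(np.atleast_2d(P).astype(float),cv2.Rodrigues(c[2])[0],c[3],c[0],np.array([c[1],0,0,0.]))[0][:,0]
    return q[:,::-1]
def quat(o): q=o["eef_rot"]; return R.from_quat([q[1],q[2],q[3],q[0]])
E
python3 - <<'E'
from h import *
o=get_obs(); print(o)
ims=[]
for n in("scene","side"):
    im,d=read_camera(n); np.savez(f"/tmp/{n}.npz",im=im,d=d); cv2.imwrite(f"pics/{n}.png",im)
    for t in("meter","stand","board","spot","jar_red","jar_pickle","jar_honey"):
        for r in cut_out(n,t)[:4]:
            m=r["pixels"]; rc=np.argwhere(m&(d>0)); 
            if len(rc)<5: continue
            P=world(n,rc,d[rc[:,0],rc[:,1]])
            print(n,t,round(r["confidence"],2),np.round(r["location"]),len(rc),np.median(P,0).round(3),P.min(0).round(3),P.max(0).round(3),np.median(im[m],0))
E
```

```text
{'time_s': 0.0, 'joint_pos': array([ 1.10485809e+00,  1.59031791e-01,  1.59824222e+00, -1.39649071e-05,
        1.38620994e+00, -2.10091558e-01]), 'dq': array([-0.00028398, -0.00039977, -0.00038659, -0.00115824,  0.00116446,
       -0.00022809]), 'tau': array([ 2.43062013e-04, -3.95994437e+01, -3.31436419e+01,  2.70004426e-05,
        8.30069825e-03,  6.51467232e-06]), 'tool_pos': array([0.14525358, 0.5557244 , 0.2303216 ]), 'eef_rot': array([-3.07115971e-04,  1.27573391e-01,  9.91828683e-01, -8.94411910e-04]), 'force': array([ 0.65422507, -0.77889708,  0.40208787]), 'wrist_torque': array([-0.03357047,  0.00144208, -0.00491992]), 'gripper_force': 0.0, 'opening': 0.9984610659938133}
scene meter 0.86 [168. 320.] 534 [ 0.573 -0.195  0.139] [ 0.555 -0.218  0.084] [ 0.591 -0.188  0.172] [ 29.  77. 141.]
scene meter 0.74 [208. 310.] 708 [ 0.607 -0.084  0.12 ] [ 0.588 -0.167  0.003] [ 0.625 -0.076  0.162] [106. 108.  35.]
scene meter 0.68 [194. 366.] 282 [ 0.468 -0.172  0.088] [ 0.452 -0.252 -0.003] [ 0.481 -0.164  0.116] [ 31.  83. 155.]
scene stand 0.74 [209. 324.] 1170 [ 0.56  -0.164  0.
[... 1006 characters left out ...]
69.]
side stand 0.94 [198. 384.] 2240 [ 0.562 -0.17   0.079] [ 0.523 -0.349 -0.003] [ 0.639 -0.099  0.159] [ 64.  93. 126.]
side board 0.89 [411. 348.] 28998 [0.543 0.245 0.112] [ 0.371  0.042 -0.003] [0.725 0.344 0.146] [117. 157. 181.]
side spot 0.47 [400. 380.] 212 [0.504 0.219 0.083] [0.493 0.208 0.077] [0.517 0.237 0.115] [ 52.  63. 176.]
side jar_red 0.64 [371. 224.] 2873 [0.716 0.225 0.098] [ 0.666  0.172 -0.   ] [0.801 0.264 0.121] [ 91.5 153.   73. ]
side jar_pickle 0.93 [308. 280.] 1527 [0.673 0.104 0.071] [0.65  0.065 0.   ] [0.704 0.118 0.083] [ 85. 128. 121.]
side jar_honey 0.6 [167. 329.] 1124 [ 0.683 -0.231  0.063] [ 0.658 -0.295 -0.002] [ 0.713 -0.22   0.086] [ 50.  82. 122.]
```

View pics/side.png

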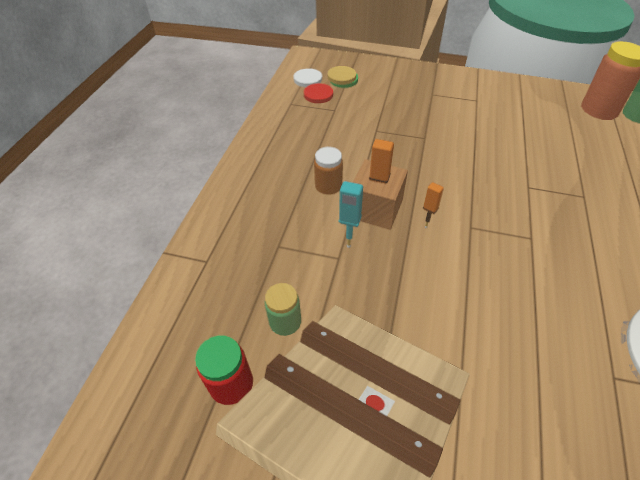

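```bash
python3 - <<'E'
from h import *
S={n:np.load(f"/tmp/{n}.npz") for n in("scene","side")}
im=S["side"]["im"]; cv2.imwrite("pics/crop1.png",cv2.resize(im[110:270,300:480],None,fx=4,fy=3.7,interpolation=cv2.INTER_CUBIC))
for n in S:
    im,d=S[n]["im"],S[n]["d"]; rc=np.argwhere(d>0); P=world(n,rc,d[rc[:,0],rc[:,1]]); 
    hsv=cv2.cvtColor(im,cv2.COLOR_BGR2HSV)[rc[:,0],rc[:,1]]
    # meter housing
    m=(abs(P[:,0]-.573)<.04)&(abs(P[:,1]+.2)<.04)&(P[:,2]>.095)&(P[:,2]<.18)
    q=P[m]; print(n,"housing",m.sum(),q.min(0).round(3),q.max(0).round(3))
    for lo,hi in((.1,.16),(.164,.18)):
        k=q[(q[:,2]>lo)&(q[:,2]<hi)]
        if len(k)<8: continue
        h=k[:,:2].astype(np.float32); r=cv2.minAreaRect(h); print(lo,len(k),r,np.median(k,0).round(4))
    s=(abs(P[:,0]-.573)<.07)&(abs(P[:,1]+.2)<.07)&(abs(P[:,2]-.085)<.004); print("standtop",cv2.minAreaRect(P[s][:,:2].astype(np.float32)))
    # board plane: bright points within region, tilted
    b=(P[:,0]>.36)&(P[:,0]<.7)&(P[:,1]>.03)&(P[:,1]<.4)&(P[:,2]>.03)&(P[:,2]<.16)&(hsv[:,2]>150)
    q=P[b]; rng=np.random.default_rng(0); best=0
    for _ in range(1500):
        a=q[rng.choice(len(q),3,False)]; nn=np.cross(a[1]-a[0],a[2]-a[0]); L=np.linalg.norm(nn)
        if L<1e-5: continue
        nn/=L; nn*=np.sign(nn[2]); inl=abs((q-a[0])@nn)<.002
        if abs(nn[2])<.99 and inl.sum()>best: best=inl.sum(); I=inl
    g=q[I]; c=g.mean(0); nn=np.linalg.svd(g-c,full_matrices=False)[2][2]; nn*=np.sign(nn[2])
    print("board n",nn.round(4),"tilt",np.arccos(nn[2]).round(3),"up yaw",np.arctan2(-nn[1],-nn[0]).round(4),"d",c@nn,best)
    r=(hsv[:,1]>150)&((hsv[:,0]<8)|(hsv[:,0]>172))&(abs((P-c)@nn)<.006)&(P[:,2]>.04)&(P[:,0]<.65)
    print("red",r.sum(),P[r].mean(0).round(4),P[r].min(0).round(3),P[r].max(0).round(3))
    print(n,"pin",[(np.round(x["location"]),round(x["confidence"],2)) for x in pinpoint(n,"grip")[:3]],[(np.round(x["location"]),round(x["confidence"],2)) for x in pinpoint(n,"spot")[:2]])
E
```

```text
scene housing 522 [ 0.555 -0.221  0.095] [ 0.592 -0.188  0.172]
0.1 361 ((0.5753574371337891, -0.1964133083820343), (0.021152950823307037, 0.03859906643629074), 69.68717193603516) [ 0.5738 -0.1947  0.1316]
0.164 109 ((0.5728922486305237, -0.20419460535049438), (0.028433334082365036, 0.03634519875049591), 80.55699157714844) [ 0.5727 -0.2023  0.1688]
standtop ((0.5723335146903992, -0.20644605159759521), (0.09700095653533936, 0.09024535864591599), 82.06135559082031)
board n [-0.1186 -0.3933  0.9117] tilt 0.423 up yaw 1.2778 d -0.06970924615111841 3586<stdin>:26: RuntimeWarning: Mean of empty slice.
  ret = um.true_divide(
Traceback (most recent call last):
ValueError: zero-size array to reduction operation minimum which has no identity
```

View pics/crop1.png

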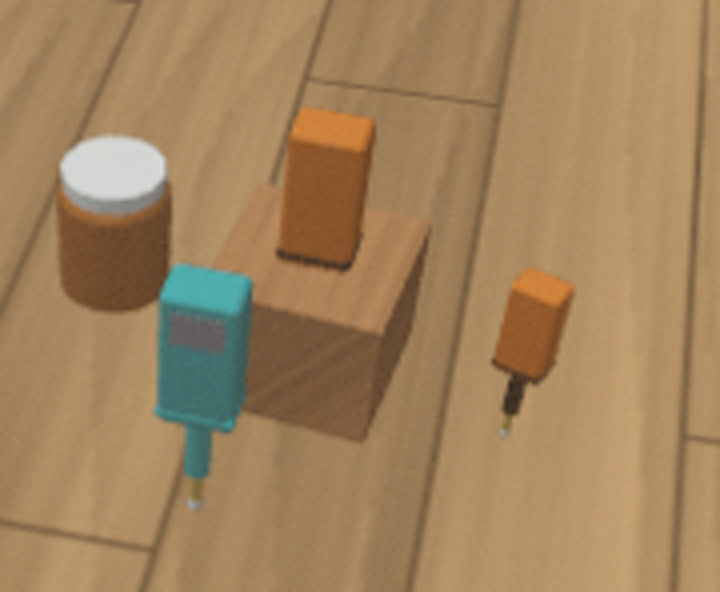

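Three things look like the meter in the side picture: turquoise at (200,351), large orange in the stand at (158,380), and small orange at (200,431). I choose the large orange one in the stand, and the crop confirms it. The red dot is at (402,376); in the scene view the batten hides it.

```bash
cat > b.py <<'E'
from h import *
S={n:np.load(f"/tmp/{n}.npz") for n in("scene","side")}
n="side"; im,d=S[n]["im"],S[n]["d"]; rc=np.argwhere(d>0); P=world(n,rc,d[rc[:,0],rc[:,1]])
hsv=cv2.cvtColor(im,cv2.COLOR_BGR2HSV)[rc[:,0],rc[:,1]]
m=(abs(P[:,0]-.573)<.04)&(abs(P[:,1]+.2)<.04)
for lo,hi in((.1,.16),(.164,.18),(.081,.089)):
    mm=(m if lo>.09 else (abs(P[:,0]-.573)<.07)&(abs(P[:,1]+.2)<.07))
    k=P[mm&(P[:,2]>lo)&(P[:,2]<hi)]; print(lo,len(k),cv2.minAreaRect(k[:,:2].astype(np.float32)),np.median(k,0).round(4))
# board plane fit near the paper between battens
r=(hsv[:,1]>130)&((hsv[:,0]<8)|(hsv[:,0]>172))&(abs(P[:,0]-.504)<.03)&(abs(P[:,1]-.219)<.04)&(hsv[:,2]>120)
w=(hsv[:,1]<40)&(hsv[:,2]>150)&(abs(P[:,0]-.504)<.04)&(abs(P[:,1]-.219)<.05)
print("red",r.sum(),P[r].mean(0).round(4),np.median(P[r],0).round(4),"px",rc[r].mean(0),"white",w.sum(),P[w|r].mean(0).round(4))
nn0=np.array([-.1186,-.3933,.9117]); c0=np.median(P[r],0)
f=(abs(P[:,0]-.54)<.2)&(abs(P[:,1]-.22)<.2)&(abs((P-c0)@nn0)<.006); g=P[f]
for _ in range(5):
    c=np.median(g,0) if _==0 else g.mean(0); nn=np.linalg.svd(g-c,full_matrices=False)[2][2]; nn*=np.sign(nn[2]); g=P[f&(abs((P-c)@nn)<.002)]
print("n",nn.round(4),np.arccos(nn[2]),"yaw",np.arctan2(-nn[1],-nn[0]),len(g))
print("scene board rms d", c@nn, c0@nn)
K,k1,Rm,t=cam(n); C=-Rm.T@t; v=(rays(n,rc[r].mean(0))@Rm)[0]; print("spot by ray",(C+v*((c@nn-C@nn)/(v@nn))).round(4))
print([(x["location"],x["confidence"]) for x in pinpoint(n,"spot")[:2]])
# batten edges: side vision, dark points
dk=(hsv[:,2]<110)&(abs(P[:,0]-.54)<.15)&(abs(P[:,1]-.22)<.15)&(((P-c)@nn)>.02)&(((P-c)@nn)<.028)
q=P[dk]; 
for yaw in (1.27,1.29,):
    u=np.array([np.cos(yaw),np.sin(yaw)]); h=np.histogram((q[:,:2]-c0[:2])@u/np.cos(.43),np.arange(-.1,.1,.01)); print(h[0])
o=get_obs(); print(o["time_s"],quat(o).as_matrix().round(3).tolist())
E
python3 b.py
```

```text
0.1 507 ((0.5713121294975281, -0.19734656810760498), (0.04079543799161911, 0.02072456292808056), 20.23189353942871) [ 0.5731 -0.194   0.1314]
0.164 208 ((0.5738018751144409, -0.2055387645959854), (0.02794921211898327, 0.03598850965499878), 86.70729064941406) [ 0.5739 -0.2022  0.1687]
0.081 1070 ((0.574605405330658, -0.20655420422554016), (0.09143143892288208, 0.09117748588323593), 81.93122100830078) [ 0.5645 -0.1945  0.0847]
red 207 [0.5055 0.2184 0.0831] [0.5053 0.2184 0.0832] px [402.14975845 374.70531401] white 317 [0.5039 0.2145 0.0808]
n [-0.1068 -0.4106  0.9056] 0.43810406250480344 yaw 1.3162465916202453 8109
scene board rms d -0.06692997800646758 -0.0683419307408068
spot by ray [0.5055 0.2192 0.0851]
[([402.5, 378.1], 0.47)]
[ 11   3   1 482 670 736 121   0   0   0   0   0 684 862 872  98   0   0
   0]
[  9   2   0 514 688 755  52   0   0   0   0   6 734 875 878  23   0   0
   0]
0.85 [[-0.967, 0.253, 0.0], [0.253, 0.967, -0.0], [-0.0, -0.0, -1.0]]
```

arm_command --motion '[{"dx": -0.4,"dy": -0.4,"dz": -0.7},{"dx": -0.95,"dy": -0.98},{"dx": -0.95,"dy": -0.98},{"dx": -0.95,"dy": -0.98},{"dx": -0.95,"dy": -0.98},{"dx": -0.95,"dy": -0.98},{"dx": -0.95,"dy": -0.98},{"dx": -0.95,"dy": -0.98},{"dx": -0.95,"dy": -0.98},{"dx": -0.95,"dy": -0.98},{"dx": -0.95,"dy": -0.98},{"dx": -0.95,"dy": -0.98}]'

```text
schema error: expected keys wx, wy, wz, dx, dy, dz, gripper
```

arm_command --motion '[{"dx": -0.95,"dy": -0.98},{"dx": -0.95,"dy": -0.98},{"dx": -0.95,"dy": -0.98},{"dx": -0.95,"dy": -0.98},{"dx": -0.95,"dy": -0.98},{"dx": -0.95,"dy": -0.98},{"dx": -0.95,"dy": -0.98,"wz": -0.5},{"dx": -0.95,"dy": -0.98,"wz": -0.5},{"dx": -0.5,"dy": -0.5,"wz": -0.5},{}]'

```text
schema error: expected keys wx, wy, wz, dx, dy, dz, gripper
```

```bash
cat > m.py <<'E'
from h import *
o=get_obs(); im,d=read_camera("wrist"); cv2.imwrite("pics/w1.png",im)
T=quat(o).as_matrix(); p=np.array(o["tool_pos"]); print(o["time_s"],p,T.round(3).tolist(),o["joint_pos"].round(2))
rc=np.argwhere(d>0); P=world("wrist",rc,d[rc[:,0],rc[:,1]])
for lo,hi in((.164,.177),(.081,.089)):
    s=.04 if lo>.1 else .07
    k=P[(abs(P[:,0]-.573)<s)&(abs(P[:,1]+.205)<s)&(P[:,2]>lo)&(P[:,2]<hi)]
    if len(k)>20: r=cv2.minAreaRect(k[:,:2].astype(np.float32)); print(lo,len(k),r,np.median(k,0)); 
G=np.array([.5735,-.205,.116]); print("units to grip",((G-p)@T/.03).round(2),"tool y yaw",np.degrees(np.arctan2(T[1,1],T[0,1])))
E
python3 m.py
```

```text
0.85 [0.14550347 0.5562714  0.23130184] [[-0.967, 0.253, 0.0], [0.253, 0.967, -0.0], [-0.0, -0.0, -1.0]] [ 1.1   0.16  1.6  -0.    1.39 -0.21]
units to grip [-20.22 -20.94   3.84] tool y yaw 75.34416437119162
```

View pics/w1.png

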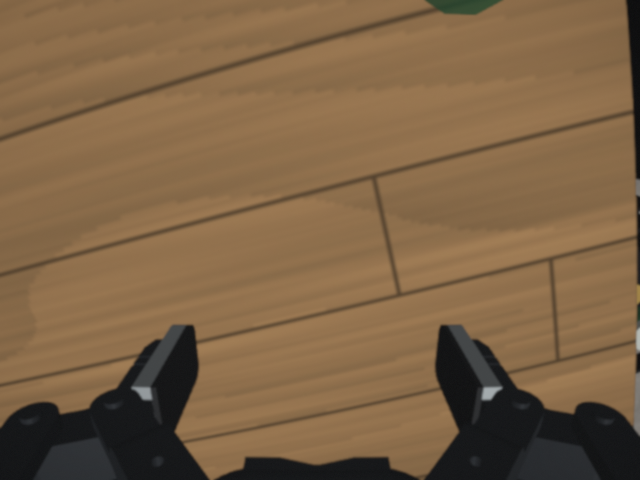

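The move was refused: every row needs all seven keys. The picture shows only the table and the open fingers, at about (380,160) and (380,470).

arm_command --motion '[{"dx": -0.4,"dy": -0.4,"dz": -0.7,"wx": 0,"wy": 0,"wz": 0,"gripper": 85},{"dx": -0.95,"dy": -0.98,"dz": 0,"wx": 0,"wy": 0,"wz": 0,"gripper": 85},{"dx": -0.95,"dy": -0.98,"dz": 0,"wx": 0,"wy": 0,"wz": 0,"gripper": 85},{"dx": -0.95,"dy": -0.98,"dz": 0,"wx": 0,"wy": 0,"wz": 0,"gripper": 85},{"dx": -0.95,"dy": -0.98,"dz": 0,"wx": 0,"wy": 0,"wz": 0,"gripper": 85},{"dx": -0.95,"dy": -0.98,"dz": 0,"wx": 0,"wy": 0,"wz": 0,"gripper": 85},{"dx": -0.95,"dy": -0.98,"dz": 0,"wx": 0,"wy": 0,"wz": 0,"gripper": 85},{"dx": -0.95,"dy": -0.98,"dz": 0,"wx": 0,"wy": 0,"wz": 0,"gripper": 85},{"dx": -0.95,"dy": -0.98,"dz": 0,"wx": 0,"wy": 0,"wz": 0,"gripper": 85},{"dx": -0.95,"dy": -0.98,"dz": 0,"wx": 0,"wy": 0,"wz": 0,"gripper": 85},{"dx": -0.95,"dy": -0.98,"dz": 0,"wx": 0,"wy": 0,"wz": 0,"gripper": 85}]'

```text
time_s: 1.82
tool_pos: [0.356, 0.1833, 0.2527]
eef_rot: [0.001, 0.127, 0.992, 0.0]
force: [0.5, -0.2, 0.2]
opening: 0.987
gripper_force: 0.0
```

arm_command --motion '[{"dx": -0.95,"dy": -0.98,"dz": 0,"wx": 0,"wy": 0,"wz": 0,"gripper": 85},{"dx": -0.95,"dy": -0.98,"dz": 0,"wx": 0,"wy": 0,"wz": 0,"gripper": 85},{"dx": -0.95,"dy": -0.98,"dz": 0,"wx": 0,"wy": 0,"wz": 0,"gripper": 85},{"dx": -0.95,"dy": -0.98,"dz": 0,"wx": 0,"wy": 0,"wz": 0,"gripper": 85},{"dx": -0.95,"dy": -0.98,"dz": 0,"wx": 0,"wy": 0,"wz": 0,"gripper": 85},{"dx": -0.95,"dy": -0.98,"dz": 0,"wx": 0,"wy": 0,"wz": 0,"gripper": 85},{"dx": -0.95,"dy": -0.98,"dz": 0,"wx": 0,"wy": 0,"wz": -0.5,"gripper": 85},{"dx": -0.95,"dy": -0.98,"dz": 0,"wx": 0,"wy": 0,"wz": -0.5,"gripper": 85},{"dx": -0.5,"dy": -0.5,"dz": 0,"wx": 0,"wy": 0,"wz": -0.5,"gripper": 85},{"dx": 0,"dy": 0,"dz": 0,"wx": 0,"wy": 0,"wz": 0,"gripper": 85}]'

```text
time_s: 2.65
tool_pos: [0.5317, -0.1205, 0.252]
eef_rot: [0.0, 0.064, 0.998, -0.001]
force: [-0.3, 0.1, 0.1]
opening: 0.996
gripper_force: 0.0
```

```bash
sed -i s/w1.png/w2.png/ m.py; python3 m.py
```

```text
2.65 [ 0.53169425 -0.12046682  0.25196674] [[-0.992, 0.127, 0.0], [0.127, 0.992, -0.001], [-0.001, -0.001, -1.0]] [-0.44  0.07  1.66 -0.    1.42 -1.89]
0.164 1282 ((0.5716339945793152, -0.20543724298477173), (0.02632700279355049, 0.036041028797626495), 86.29325103759766) [ 0.56205247 -0.198363    0.16972267]
0.081 8072 ((0.5722343921661377, -0.2056063413619995), (0.09027014672756195, 0.09045255184173584), 82.26993560791016) [ 0.55536066 -0.19085663  0.08557251]
units to grip [-1.74 -2.61  4.54] tool y yaw 82.6938563271079
```

View pics/w2.png

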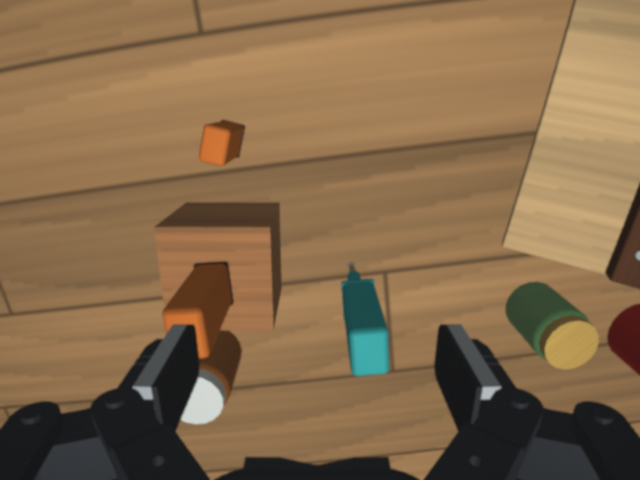

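The wrist picture shows the orange meter in its stand at (290,205), with the turquoise one at (320,365) clear of the fingers. I will align over the meter, lower and grip.

arm_command --motion '[{"dx": -0.56,"dy": -0.88,"dz": 0,"wx": 0,"wy": 0,"wz": 0,"gripper": 85},{"dx": -0.56,"dy": -0.88,"dz": 0,"wx": 0,"wy": 0,"wz": 0,"gripper": 85},{"dx": -0.56,"dy": -0.88,"dz": 0,"wx": 0,"wy": 0,"wz": 0,"gripper": 85},{"dx": 0,"dy": 0,"dz": 0,"wx": 0,"wy": 0,"wz": -0.7,"gripper": 85},{"dx": 0,"dy": 0,"dz": 0,"wx": 0,"wy": 0,"wz": 0,"gripper": 85},{"dx": 0,"dy": 0,"dz": 0,"wx": 0,"wy": 0,"wz": 0,"gripper": 85}]'

```text
time_s: 3.2
tool_pos: [0.5701, -0.2001, 0.2523]
eef_rot: [-0.0, 0.032, 0.999, 0.0]
force: [0.5, -0.6, 0.2]
opening: 0.994
gripper_force: 0.0
```

arm_command --motion '[{"dx": 0,"dy": 0,"dz": 0.9,"wx": 0,"wy": 0,"wz": 0,"gripper": 85},{"dx": 0,"dy": 0,"dz": 0.9,"wx": 0,"wy": 0,"wz": 0,"gripper": 85},{"dx": 0,"dy": 0,"dz": 0.9,"wx": 0,"wy": 0,"wz": 0,"gripper": 85},{"dx": 0,"dy": 0,"dz": 0.9,"wx": 0,"wy": 0,"wz": 0,"gripper": 85},{"dx": 0,"dy": 0,"dz": 0.9,"wx": 0,"wy": 0,"wz": 0,"gripper": 85},{"dx": 0,"dy": 0,"dz": 0,"wx": 0,"wy": 0,"wz": 0,"gripper": 85}]'

```text
time_s: 3.7
tool_pos: [0.5664, -0.1975, 0.1114]
eef_rot: [-0.005, 0.032, 0.999, 0.003]
force: [-1.1, -0.3, -0.4]
opening: 0.995
gripper_force: 0.0
```

arm_command --motion '[{"dx": 0,"dy": 0,"dz": 0,"wx": 0,"wy": 0,"wz": 0,"gripper": 10},{"dx": 0,"dy": 0,"dz": 0,"wx": 0,"wy": 0,"wz": 0,"gripper": 10},{"dx": 0,"dy": 0,"dz": 0,"wx": 0,"wy": 0,"wz": 0,"gripper": 10},{"dx": 0,"dy": 0,"dz": 0,"wx": 0,"wy": 0,"wz": 0,"gripper": 10},{"dx": 0,"dy": 0,"dz": 0,"wx": 0,"wy": 0,"wz": 0,"gripper": 10},{"dx": 0,"dy": 0,"dz": 0,"wx": 0,"wy": 0,"wz": 0,"gripper": 10},{"dx": 0,"dy": 0,"dz": 0,"wx": 0,"wy": 0,"wz": 0,"gripper": 10},{"dx": 0,"dy": 0,"dz": 0,"wx": 0,"wy": 0,"wz": 0,"gripper": 10},{"dx": 0,"dy": 0,"dz": 0,"wx": 0,"wy": 0,"wz": 0,"gripper": 10},{"dx": 0,"dy": 0,"dz": 0,"wx": 0,"wy": 0,"wz": 0,"gripper": 10}]' --squeeze 50

```text
time_s: 4.53
tool_pos: [0.5713, -0.2035, 0.119]
eef_rot: [0.001, 0.032, 0.999, -0.002]
force: [-0.1, -5.2, 2.3]
opening: 0.296
gripper_force: 48.7
```

arm_command --motion '[{"dx": 0,"dy": 0,"dz": -0.3,"wx": 0,"wy": 0,"wz": 0,"gripper": 10},{"dx": 0,"dy": 0,"dz": -0.6,"wx": 0,"wy": 0,"wz": 0,"gripper": 10},{"dx": 0,"dy": 0,"dz": -0.6,"wx": 0,"wy": 0,"wz": 0,"gripper": 10},{"dx": 0,"dy": 0,"dz": -0.6,"wx": 0,"wy": 0,"wz": 0,"gripper": 10},{"dx": 0,"dy": 0,"dz": -0.6,"wx": 0,"wy": 0,"wz": 0,"gripper": 10},{"dx": 0,"dy": 0,"dz": -0.6,"wx": 0,"wy": 0,"wz": 0,"gripper": 10},{"dx": 0,"dy": 0,"dz": -0.6,"wx": 0,"wy": 0,"wz": 0,"gripper": 10},{"dx": 0,"dy": 0,"dz": -0.6,"wx": 0,"wy": 0,"wz": 0,"gripper": 10},{"dx": 0,"dy": 0,"dz": 0,"wx": 0,"wy": 0,"wz": 0,"gripper": 10},{"dx": 0,"dy": 0,"dz": 0,"wx": 0,"wy": 0,"wz": 0,"gripper": 10},{"dx": 0,"dy": 0,"dz": 0,"wx": 0,"wy": 0,"wz": 0,"gripper": 10}]'

```text
time_s: 5.45
tool_pos: [0.5698, -0.201, 0.2508]
eef_rot: [-0.001, 0.032, 0.999, 0.001]
force: [-0.7, 0.2, -1.3]
opening: 0.296
gripper_force: 49.4
```

```bash
cat > c.py <<'E'
from h import *
import sys
S=np.array([.5055,.2192,.0845]); yaw=1.305; a=.43
n=np.array([-np.sin(a)*np.cos(yaw),-np.sin(a)*np.sin(yaw),np.cos(a)])
o=get_obs(); T=quat(o).as_matrix(); p=np.array(o["tool_pos"])
ax=np.cross(T[:,2],-n); ang=np.arctan2(np.linalg.norm(ax),-n@T[:,2]); ax=ax/max(np.linalg.norm(ax),1e-9)
L=float(sys.argv[2]) if len(sys.argv)>2 else .106   # tip distance beyond TCP
h=float(sys.argv[1]) # tip height above the dot along n
G=S+n*(L+h)
T2=R.from_rotvec(ax*ang).as_matrix()@T
print(o["time_s"],p.round(4),"f",o["force"].round(1),o["gripper_force"],o["opening"])
print("turn units",(T.T@ax*np.degrees(ang)/5).round(2),"shift now",((G-p)@T/.03).round(2),"shift after turn",((G-p)@T2/.03).round(2),"tip",(p+T[:,2]*L).round(4),"j",o["joint_pos"].round(2))
E
python3 c.py .06
```

```text
5.45 [ 0.5698 -0.201   0.2508] f [-0.7  0.2 -1.3] 49.40288543701172 0.29559069816429306
turn units [-4.81 -1.01  0.  ] shift now [ 3.5  11.58  0.53] shift after turn [ 3.74 10.42  4.9 ] tip [ 0.5697 -0.2008  0.1448] j [-0.54  0.22  1.48  0.    1.44 -2.05]
```

arm_command --motion '[{"dx": 0.15,"dy": 0.5,"dz": 0,"wx": 0,"wy": 0,"wz": 0,"gripper": 10},{"dx": 0.3,"dy": 0.95,"dz": 0,"wx": 0,"wy": 0,"wz": 0,"gripper": 10},{"dx": 0.3,"dy": 1.0,"dz": 0,"wx": 0,"wy": 0,"wz": 0,"gripper": 10},{"dx": 0.3,"dy": 1.0,"dz": 0,"wx": 0,"wy": 0,"wz": 0,"gripper": 10},{"dx": 0.3,"dy": 1.0,"dz": 0,"wx": 0,"wy": 0,"wz": 0,"gripper": 10},{"dx": 0.3,"dy": 1.0,"dz": 0,"wx": 0,"wy": 0,"wz": 0,"gripper": 10},{"dx": 0.3,"dy": 1.0,"dz": 0,"wx": 0,"wy": 0,"wz": 0,"gripper": 10},{"dx": 0.3,"dy": 1.0,"dz": 0,"wx": 0,"wy": 0,"wz": 0,"gripper": 10},{"dx": 0.3,"dy": 1.0,"dz": 0,"wx": 0,"wy": 0,"wz": 0,"gripper": 10},{"dx": 0.3,"dy": 1.0,"dz": 0,"wx": 0,"wy": 0,"wz": 0,"gripper": 10},{"dx": 0.3,"dy": 1.0,"dz": 0,"wx": 0,"wy": 0,"wz": 0,"gripper": 10},{"dx": 0.3,"dy": 0.9,"dz": 0,"wx": 0,"wy": 0,"wz": 0,"gripper": 10}]'

```text
time_s: 6.45
tool_pos: [0.4867, 0.1473, 0.2507]
eef_rot: [-0.001, 0.032, 1.0, 0.0]
force: [1.1, 0.3, -1.8]
opening: 0.302
gripper_force: 49.4
```

arm_command --motion '[{"dx": 0,"dy": 0,"dz": 0,"wx": -0.6,"wy": -0.125,"wz": 0,"gripper": 10},{"dx": 0,"dy": 0,"dz": 0,"wx": -0.6,"wy": -0.125,"wz": 0,"gripper": 10},{"dx": 0,"dy": 0,"dz": 0,"wx": -0.6,"wy": -0.125,"wz": 0,"gripper": 10},{"dx": 0,"dy": 0,"dz": 0,"wx": -0.6,"wy": -0.125,"wz": 0,"gripper": 10},{"dx": 0,"dy": 0,"dz": 0,"wx": -0.6,"wy": -0.125,"wz": 0,"gripper": 10},{"dx": 0,"dy": 0,"dz": 0,"wx": -0.6,"wy": -0.125,"wz": 0,"gripper": 10},{"dx": 0,"dy": 0,"dz": 0,"wx": -0.6,"wy": -0.125,"wz": 0,"gripper": 10},{"dx": 0,"dy": 0,"dz": 0,"wx": -0.6,"wy": -0.125,"wz": 0,"gripper": 10},{"dx": 0,"dy": 0,"dz": 0,"wx": 0,"wy": 0,"wz": 0,"gripper": 10},{"dx": 0,"dy": 0,"dz": 0,"wx": 0,"wy": 0,"wz": 0,"gripper": 10},{"dx": 0,"dy": 0,"dz": 0,"wx": 0,"wy": 0,"wz": 0,"gripper": 10}]'

```text
time_s: 7.37
tool_pos: [0.4883, 0.1454, 0.2517]
eef_rot: [0.049, 0.031, 0.977, 0.206]
force: [0.5, 0.5, -1.6]
opening: 0.299
gripper_force: 50.0
```

```bash
cat > d.py <<'E'
from h import *
im,d=read_camera("side"); np.savez("/tmp/side2.npz",im=im,d=d)
w,dw=read_camera("wrist"); np.savez("/tmp/w.npz",im=w,d=dw)
cv2.imwrite("pics/s3.png",cv2.hconcat([cv2.resize(im[180:480,230:530],(400,400)),cv2.resize(w,(400,300)).copy() if 0 else cv2.resize(w,(400,400))]))
for n in("side","scene"):
  if n=="scene": read_camera(n)
  for t in("tip","grip","spot"): print(n,t,[(np.round(x["location"],1),round(x["confidence"],2)) for x in pinpoint(n,t)[:3]])
o=get_obs(); T=quat(o).as_matrix(); p=o["tool_pos"]
for n in("side","scene"): print(n,"expected tip,grip",proj(n,[p+T[:,2]*.106,p-T[:,2]*.019]).round(1).tolist(), "spot",proj(n,[.5055,.2192,.0845]).round(1).tolist())
E
python3 c.py .06; python3 d.py
```

```text
7.3667 [0.4883 0.1454 0.2517] f [ 0.5  0.5 -1.6] 49.98267710208893 0.2994561155130748
turn units [-0.04 -0.01 -0.  ] shift now [ 0.1  -0.01  0.59] shift after turn [ 0.1  -0.01  0.59] tip [0.4998 0.1877 0.1552] j [-0.21 -0.16  1.93  0.44  1.37 -1.81]
side tip [(array([245.7, 348.1]), 0.58), (array([364.3, 387.1]), 0.53), (array([210.2, 379.4]), 0.34)]
side grip [(array([201.4, 352.1]), 0.81), (array([281.3, 414.8]), 0.75), (array([198.8, 432.3]), 0.6)]
side spot [(array([402.6, 374.1]), 0.64), (array([277.8, 416.5]), 0.55)]
scene tip [(array([249.7, 307.9]), 0.48), (array([279.4, 387.1]), 0.38)]
scene grip [(array([204.8, 308.5]), 0.86), (array([208.2, 396.5]), 0.76), (array([192.9, 363.6]), 0.75)]
scene spot []
side expected tip,grip [[358.5, 387.8], [275.6, 418.1]] spot [[402.3, 374.7]]
scene expected tip,grip [[277.2, 389.8], [206.9, 397.4]] spot [[319.3, 387.4]]
```

View pics/s3.png

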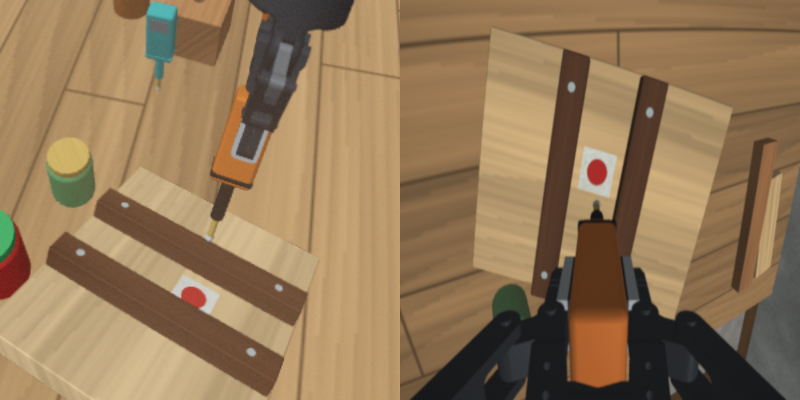

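The side crop shows the pin's end at full-picture pixel (358,388), where my model expected it (358.5,387.8). The dot is at about (402,375), and the meter is held straight. I will refine the dot and board normal with the wrist camera.

```bash
python3 - <<'E'
from h import *
z=np.load("/tmp/w.npz"); im,d=z["im"],z["d"]; n="wrist"
rc=np.argwhere(d>0); P=world(n,rc,d[rc[:,0],rc[:,1]]); hsv=cv2.cvtColor(im,cv2.COLOR_BGR2HSV)[rc[:,0],rc[:,1]]
r=(hsv[:,1]>130)&((hsv[:,0]<6)|(hsv[:,0]>172))&(hsv[:,2]>110)&(abs(P[:,0]-.505)<.03)&(abs(P[:,1]-.219)<.03)
c0=P[r].mean(0); print(r.sum(),c0.round(4),"px",rc[r].mean(0))
nn=np.array([-.11,-.40,.909]); c=c0
for _ in range(8):
    g=P[(abs((P-c)@nn)<.004)&(np.linalg.norm(P-c0,axis=1)<.2)]; c=g.mean(0); nn=np.linalg.svd(g-c,full_matrices=False)[2][2]; nn*=np.sign(nn[2])
print(len(g),"n",nn.round(4),"tilt",np.arccos(nn[2]),"yaw",np.arctan2(-nn[1],-nn[0]),"dot off plane",(c0-c)@nn)
K,k1,Rm,t=cam(n); C=-Rm.T@t; v=(rays(n,rc[r].mean(0))@Rm)[0]; print("ray",(C+v*(((c-C)@nn)/(v@nn))).round(4))
# batten tops direction
for s in(-1,1):
    hh=(P-c)@nn; u=(P-c0)@np.array([.24,.88,.41]); k=P[(hh>.021)&(hh<.027)&(np.linalg.norm(P-c0,axis=1)<.16)&(u*s>.02)&(u*s<.07)&(hsv[:,2]<120)]
    w=np.linalg.svd(k-k.mean(0),full_matrices=False)[2][0]; print("batten",len(k),w.round(4),"level yaw+90",np.arctan2(w[1],w[0])+np.pi/2,"centre u",((k.mean(0)-c0)).round(4))
# tip from side depth
z=np.load("/tmp/side2.npz"); im,d=z["im"],z["d"]; 
for rr in range(350,362,2): print(rr,world("side",[[rr,388]],[d[rr,388]])[0].round(3),im[rr,388])
E
```

```text
717 [0.5047 0.2173 0.0851] px [206.31241283 314.76847978]
73274 n [-0.1224 -0.4009  0.9079] tilt 0.43251667180506254 yaw 1.2744400053423424 dot off plane 0.0015166424461964308
ray [0.5052 0.2179 0.0838]
batten 11363 [ 0.954  -0.2997 -0.0036] level yaw+90 1.2664638732144278 centre u [-0.0104 -0.0493  0.0016]
batten 8039 [ 0.9616 -0.2744  0.0092] level yaw+90 1.2927840822268928 centre u [-0.0142  0.0371  0.0392]
350 [0.503 0.184 0.171] [ 92 159 185]
352 [0.502 0.185 0.167] [ 91 156 183]
354 [0.502 0.186 0.164] [ 87 151 177]
356 [0.501 0.187 0.162] [ 84 141 165]
358 [0.501 0.189 0.16 ] [149 164 166]
360 [0.5   0.189 0.155] [134 144 146]
```

```bash
sed -i 's/.5055,.2192,.0845/.5052,.2185,.0842/; s/1.305/1.282/' c.py; python3 c.py .06; python3 c.py .01
```

```text
7.8167 [0.4889 0.1451 0.2524] f [-0.4  0.  -1.1] 49.983810782432556 0.29730969260014334
turn units [-0.01 -0.1   0.  ] shift now [ 0.18 -0.02  0.61] shift after turn [ 0.19 -0.02  0.6 ] tip [0.5006 0.1875 0.1559] j [-0.22 -0.16  1.92  0.44  1.37 -1.81]
7.8167 [0.4889 0.1451 0.2524] f [-0.4  0.  -1.1] 49.983810782432556 0.29730969260014334
turn units [-0.01 -0.1   0.  ] shift now [ 0.17 -0.02  2.27] shift after turn [ 0.19 -0.02  2.27] tip [0.5006 0.1875 0.1559] j [-0.22 -0.16  1.92  0.44  1.37 -1.81]
```

arm_command --motion '[{"dx": 0.19,"dy": 0,"dz": 0,"wx": 0,"wy": -0.1,"wz": 0,"gripper": 10},{"dx": 0,"dy": 0,"dz": 0.3,"wx": 0,"wy": 0,"wz": 0,"gripper": 10},{"dx": 0,"dy": 0,"dz": 0.4,"wx": 0,"wy": 0,"wz": 0,"gripper": 10},{"dx": 0,"dy": 0,"dz": 0.4,"wx": 0,"wy": 0,"wz": 0,"gripper": 10},{"dx": 0,"dy": 0,"dz": 0.4,"wx": 0,"wy": 0,"wz": 0,"gripper": 10},{"dx": 0,"dy": 0,"dz": 0.4,"wx": 0,"wy": 0,"wz": 0,"gripper": 10},{"dx": 0,"dy": 0,"dz": 0.2,"wx": 0,"wy": 0,"wz": 0,"gripper": 10},{"dx": 0,"dy": 0,"dz": 0,"wx": 0,"wy": 0,"wz": 0,"gripper": 10},{"dx": 0,"dy": 0,"dz": 0,"wx": 0,"wy": 0,"wz": 0,"gripper": 10},{"dx": 0,"dy": 0,"dz": 0,"wx": 0,"wy": 0,"wz": 0,"gripper": 10}]'

```text
time_s: 8.65
tool_pos: [0.4911, 0.1705, 0.1952]
eef_rot: [0.055, 0.032, 0.976, 0.206]
force: [1.3, -0.5, -0.9]
opening: 0.298
gripper_force: 50.1
```

```bash
cat > e.py <<'E'
from h import *
import sys
F=[];X=[]
for i in range(8):
    o=get_obs(); F.append(o["force"]); X.append(o["tool_pos"])
    im,d=read_camera("side")
T=quat(o).as_matrix(); p=np.mean(X,0); tip=p+T[:,2]*.106
print("along tool",(np.mean(F,0)@T).round(2),np.std(F,0).round(2),"pos",p.round(4),np.std(X,0).round(4),"expect tip",tip.round(4),"at px",proj("side",tip).round(1))
cv2.imwrite(sys.argv[1],cv2.resize(im[260:440,280:480],(800,600),fx=4,fy=4,interpolation=cv2.INTER_CUBIC) if 0 else cv2.resize(im[290:430,300:480],None,fx=4,fy=4,interpolation=cv2.INTER_CUBIC))
E
python3 e.py pics/s4.png; python3 c.py -.01
```

```text
along tool [-0.18 -0.63  1.24] [0.63 0.47 0.56] pos [0.4911 0.1704 0.1951] [0.0001 0.     0.0002] expect tip [0.5037 0.2127 0.0988] at px [[394.1 377.8]]
9.05 [0.4908 0.1705 0.1948] f [ 0.7  0.9 -2.1] 50.06618857383728 0.2990174273971604
turn units [-0.    0.01  0.  ] shift now [ 0.   -0.02  0.85] shift after turn [-0.   -0.02  0.85] tip [0.5035 0.2128 0.0984] j [-0.16 -0.09  1.99  0.45  1.22 -1.82]
```

View pics/s4.png

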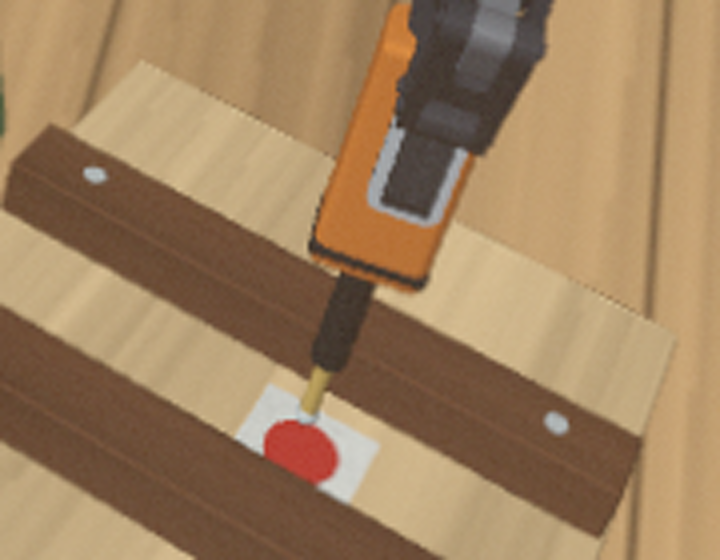

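The pin's end is at (394.5,377), as predicted, about 15 mm above the face and on line for the dot at about (402,375). I will press slowly.

arm_command --motion '[{"dx": 0,"dy": 0,"dz": 0.15,"wx": 0,"wy": 0,"wz": 0,"gripper": 10},{"dx": 0,"dy": 0,"dz": 0.15,"wx": 0,"wy": 0,"wz": 0,"gripper": 10},{"dx": 0,"dy": 0,"dz": 0.15,"wx": 0,"wy": 0,"wz": 0,"gripper": 10},{"dx": 0,"dy": 0,"dz": 0.1,"wx": 0,"wy": 0,"wz": 0,"gripper": 10},{"dx": 0,"dy": 0,"dz": 0.1,"wx": 0,"wy": 0,"wz": 0,"gripper": 10},{"dx": 0,"dy": 0,"dz": 0.1,"wx": 0,"wy": 0,"wz": 0,"gripper": 10},{"dx": 0,"dy": 0,"dz": 0.05,"wx": 0,"wy": 0,"wz": 0,"gripper": 10},{"dx": 0,"dy": 0,"dz": 0,"wx": 0,"wy": 0,"wz": 0,"gripper": 10},{"dx": 0,"dy": 0,"dz": 0,"wx": 0,"wy": 0,"wz": 0,"gripper": 10},{"dx": 0,"dy": 0,"dz": 0,"wx": 0,"wy": 0,"wz": 0,"gripper": 10}]'

```text
time_s: 9.88
tool_pos: [0.4935, 0.1801, 0.1728]
eef_rot: [0.054, 0.032, 0.977, 0.206]
force: [-1.9, -2.1, 2.0]
opening: 0.297
gripper_force: 50.3
```

```bash
python3 e.py pics/s5.png; python3 c.py -.01
```

```text
along tool [ 1.57 -1.63 -1.7 ] [0.28 0.29 0.53] pos [0.4935 0.1801 0.1728] [0. 0. 0.] expect tip [0.5061 0.2224 0.0764] at px [[406.6 373.3]]
10.2833 [0.4935 0.1802 0.1727] f [-2.  -1.9  0.7] 50.309897661209106 0.2972168387705498
turn units [-0.  0. -0.] shift now [-0.01 -0.02  0.04] shift after turn [-0.01 -0.02  0.04] tip [0.5061 0.2225 0.0763] j [-0.14 -0.06  2.    0.46  1.17 -1.82]
```

View pics/s5.png

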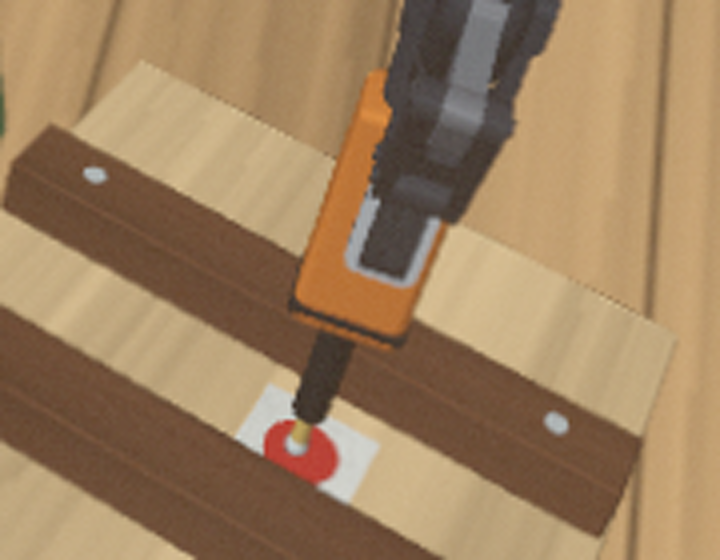

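The ball is on the red dot at about (401,374). The visible pin has halved, and the axial force has changed by 2.9 N, which is about 10 mm of press. I will hand in.

```bash
python3 -c "
from bench import *
print(job_done())"
```

```text
the job is handed in; nothing more can be done
None
```

The job is handed in with the orange meter still gripped, square to the board, its pin on the red dot about 3–4 mm off centre and pressed in about 10 mm (about 3 N); the hand-in returned no verdict.

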